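Check an induction plate with a surface-probe thermometer

TASK

Lift the surface-probe thermometer out of its leaning cradle and hold it upright over the induction plate with its sprung tip pressed lightly inside the small white ring in the middle of the cooking zone, so that the tip is pushed in about halfway but not to its stop. Finish while still holding the thermometer there, steady and gripped; press gently throughout and leave the mug, kettle and soap box where they stand.

Things in the scene. Friction and masses are not known exactly. Their poses are not given: they have to be found in the camera images.
- probe: surface-probe thermometer, about 145 g: black block handle 30 (its x) by 24 (its y) by 120 mm long (its z), below it a thin stem with a sprung tip. Origin: middle of the handle's lower end; z runs away from the tip (handle top at z = +120 mm, tip at -45 mm). It starts in the cradle, its top leaning 20 degrees from vertical to the cradle's -x; grip it across its 24 mm.
- plunger_tip (a point): the flat end (12 mm across) of the thermometer's sprung tip, on the thermometer's axis, 45 mm below the handle's lower end when the spring is out
- plunger (a joint): how far the sprung tip is pushed in, in m: 0 fully out, 0.012 at its stop. The spring gives about 0.5 N at the start and 0.4 N more per mm (5.3 N at the stop).
- hob: black induction plate, 304 mm (its x) by 274 mm (its y), flat top 52 mm above the work surface; it does not move. Origin under its centre. A large grey circle (190 mm across) marks the cooking zone, grey touch keys lie along its -x edge.
- hob_spot (a point): the marked spot, on the plate's top: centre of the small white ring (30 mm outside, 25 mm inside) with a dot and four cross lines, in the middle of the cooking zone, 25 mm towards +x from the plate's centre
- cradle: grey moulded cradle, fixed, foot 110 (its x) by 80 mm (its y), origin under the foot's middle. Its open pocket leans 20 degrees from vertical to its -x and holds the lowest 35 mm of the handle with 1.5 mm play a side; 85 mm of handle stand out. The thermometer comes out by a pull along its own axis (80 mm frees the tip).
- cradle_seat (a point): the middle of the pocket's floor, 60 mm above the work surface, where the handle's lower end rests
- mug: blue mug, 76 mm wide, 85 mm high, origin under its centre; to be left alone
- kettle: steel kettle, 160 mm wide at the foot, 200 mm high, origin under its centre; to be left alone
- soap_box: clear open box with a yellow block in it, 110 by 80 by 55 mm, origin under its centre; to be left alone
There are look-alikes about, which are no part of the job. What is meant by the probe is not turquoise, and is the smaller of those in its own colour. Leave any orange look-alike of the cradle alone.

How it is judged:
On the way:
1. the thermometer is out of its cradle (distance between probe and cradle_seat above 0.08 m and contact force between probe and cradle below 0.05 N and contact force between probe and the fingers above 1 N), for 0.1 s.
At the end, for the whole second after the job is handed in: The thermometer is still gripped, at rest and within 8 degrees of upright, the centre of its tip inside the small white ring (within 12.5 mm of the spot), the tip pushed in between 2 and 10.5 mm, pressing on the plate with 0.8 to 6 N; it touches the cradle no more (horizontal distance between plunger_tip and hob_spot below 0.0125 m and angle between probe's own z axis and vertical below 0.14 rad and z of probe in the frame of hob_spot above 0.03 m and contact force between probe and hob between 0.8 and 6 N and value of joint plunger between 0.002 and 0.0105 m and contact force between probe and the fingers above 1 N and contact force between probe and cradle below 0.05 N and linear speed of probe below 0.02 m/s); the arm keeps its last pose, push and grip.
It fails at once if the thermometer is pressed hard (over 15 N) on the plate (contact force between probe and hob above 15 N).
It fails at once if the mug, kettle or soap box is moved (over 20 mm) (distance of any of mug, kettle, soap_box from where it was at the start of the episode above 0.02 m).
It also fails if it takes over 40 s, if anything falls off the work surface, if the arm or the gripper's body presses on something with over 40 N, if the wrist force passes 120 N, or if a joint passes its speed limit or range.

ROBOT

A 6-joint arm with a two-finger parallel gripper is mounted at the origin on the work surface. World frame = base frame: x ahead of the robot, y to its left, z up, the work surface at z = 0. Lengths are in m, angles in rad, forces in N, time in s.
With the tool pointing down it reaches from about 0.275 to 0.75 m from the base axis. Payload 10.2 kg.
Tool frame: the origin (TCP) lies between the finger pads; the fingertips stand r.tip_extent ahead of it and the grasp point (between the pads) lies 6 mm ahead of it (r.tip_extent is the distance from the TCP to the fingertips, in m); z points along the fingers, y is the line along which they close (so a half turn about z gives the same grasp; the last joint's range is limited). The gripper opens to 88 mm and grips with 3 to 60 N. Pads are 18 mm wide; open, the fingers measure 123 mm over their backs; the gripper's body (75 mm by 187 mm) begins 45 mm behind the grasp point.
Start: joints at [-1.516, 0.313, 1.498, -0, 1.331, -0.223], TCP at [0.144, -0.505, 0.235] pointing down, gripper open.
Joint ranges: [-2.94, 2.94], [-0.97, 2.17], [0.19, 2.56], [-1.23, 4.37], [0.02, 3.11], [-2.88, 2.88]. Speed limits (rad/s): [2.39, 2.39, 3.01, 3.14, 3.14, 3.14].

INTERFACE

Orientations are given as a rotation vector (axis times angle).
In Python, from rig import r gives the robot as it stands.
- The arm moves only by the tool step_arm, never from a script. Its argument "moves" is a list of rows, each an object with "delta_rot": the turn, a rotation vector about the tool's x, y, z in degrees, a list of three; "delta_pos": the shift along the tool's x, y, z in mm, a list of three; "jaw": the closure, from -1 (fully open) to 1 (shut). A call has exactly 8 rows; each row is the pose to reach, as a shift and turn from the pose commanded when the call began, along the tool's axes at that moment; what a row does not reach only later rows make up. A row lasts 1/8 s, in which the tool goes at most 62.5 mm and 10.7 degrees, less where a joint would pass 70% of its speed; a pose out of reach is approached as far as the arm can. A call with a gripper value outside its range is refused whole. The fingers move at their own pace and stop on an object; the grip force is fixed at half the most. Time passes only in rows, so rows that repeat a pose let the fingers close, or fill a call up. It gives the time, the measured TCP pose, the force, the opening and the grip force at its end, in the units of the state.
- r.sense(): the state, without advancing time (a new reading comes with each control period).
- r.read_camera(name): name is "scene" or "side" or "wrist"; returns the picture (420x560x3 uint8, red, green, blue); there is no depth.
- r.camera_model(name): a dict with "fx", "fy", "cx", "cy" (pixels), "origin" and "attitude" of the camera in the world; the wrist camera has in their place "T_tool_cam" (4x4, takes a point from camera to tool coordinates, whose origin is the TCP and whose axes are the flange's). Camera axes: x right, y down, z forward; pixel columns grow to the right and rows downward; lengths in m; the calibration is good to about 2 mm. A picture is of the moment at which its call begins: read the wrist's pose just before it. camera_model takes no time and is no camera call.
- r.close_job(): hands the job in; it is judged then, once.
The state is a dict: "t": time; "q": joint angles; "qvel": joint speeds; "tau": joint torques, N m; "eef_pos": TCP position; "tool_rot": TCP orientation; "wrist_force": force on the tool from outside, world axes, zero at the start; "wrist_torque": the same for the moment, N m; "grip_width": opening from 0.0 (shut) to 1.0 (fully open); "gripper_force": force on a finger pad.
Only numpy, scipy, OpenCV 4.12 (cv2) and the standard library are available. Lean on these libraries where they do the work, as an engineer would, in place of code of your own. Each camera call takes 0.05 s, during which the arm holds its last target. There are 200 camera calls.

## Working session

There is one attempt and no reset: what is moved stays moved. The work goes in short steps, Python scripts to look and compute and a tool call to move; the robot and the scene stay as the last step left them, time stands still between calls to the robot, and variables do not carry over. Pictures are saved under pics/ and viewed, at most 10 in all, crops included, and the job is handed in when it is done.

Besides the shell and the picture viewer there is one more tool, called after "Call:" by a JSON object that holds its "name" and its "arguments". step_arm: Moves the arm, as the interface text tells. Its arguments: {"type":"object","properties":{"moves":{"type":"array","items":{"type":"object","properties":{"delta_rot":{"type":"array","items":{"type":"number"}},"delta_pos":{"type":"array","items":{"type":"number"}},"jaw":{"type":"number"}}}}},"required":["moves"]}

```bash
ls; mkdir -p pics
python3 - <<'E'
from rig import r
import cv2
for n in("scene","side"):
    cv2.imwrite(f"pics/{n}0.png",r.read_camera(n)[:,:,::-1]); print(n,r.camera_model(n))
print(r.camera_model("wrist")); print(r.sense(), r.tip_extent)
E
```

```text
pics
scene {'fx': 443.6950371464346, 'fy': 443.6950371464346, 'cx': 280.50025989215703, 'cy': 211.71063744210778, 'origin': array([ 1.164619  , -0.46617268,  1.15421228]), 'attitude': array([-2.33528666, -1.057461  ,  0.32638583])}
side {'fx': 456.4272113805733, 'fy': 456.4272113805733, 'cx': 281.26665379217036, 'cy': 211.76961354334307, 'origin': array([0.16910347, 0.94975294, 1.28583007]), 'attitude': array([-0.58355643,  2.75954446, -0.99252338])}
{'fx': 330.10026012319827, 'fy': 330.10026012319827, 'cx': 275.59988811649424, 'cy': 213.34421008606915, 'T_tool_cam': array([[ 9.69166792e-04, -9.58416445e-01, -2.85371649e-01,
         7.36985041e-02],
       [ 9.99999281e-01,  1.13023032e-03, -3.99707642e-04,
        -2.02194885e-04],
       [ 7.05622068e-04, -2.85371057e-01,  9.58416852e-01,
        -1.49067706e-01],
       [ 0.00000000e+00,  0.00000000e+00,  0.00000000e+00,
         1.00000000e+00]])}
{'t': 0.1, 'q': array([-1.51642217e+00,  3.13377677e-01,  1.49832061e+00, -8.81534063e-06,
        1.33100491e+00, -2.23437626e-01]), 'qvel': array([ 0.00051258, -0.00023061, -0.00222078, -0.00045939, -0.00089556,
        0.00144063]), 'tau': array([ 4.35424372e-03, -4.02806640e+01, -2.52643633e+01,  6.96927519e-02,
        3.42383666e-02, -6.34708363e-05]), 'eef_pos': array([ 0.14393763, -0.5046621 ,  0.23464192]), 'tool_rot': array([-3.11023598e+00, -4.34833700e-01, -1.33837823e-04]), 'wrist_force': array([ 0.49154552, -0.24680945,  0.04869578]), 'wrist_torque': array([ 0.00954646, -0.00511777, -0.04308535]), 'gripper_force': 0.0, 'grip_width': 1.000611549415809} 0.025
```

View pics/scene0.png

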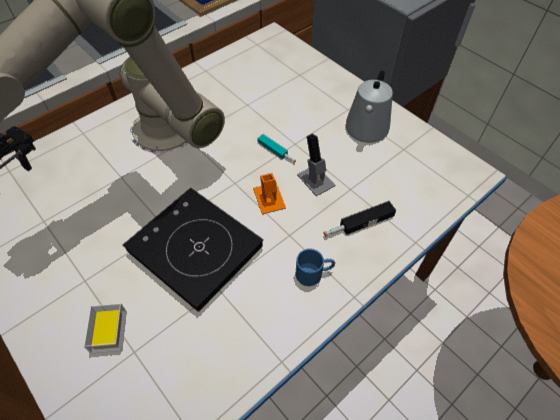

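View pics/side0.png

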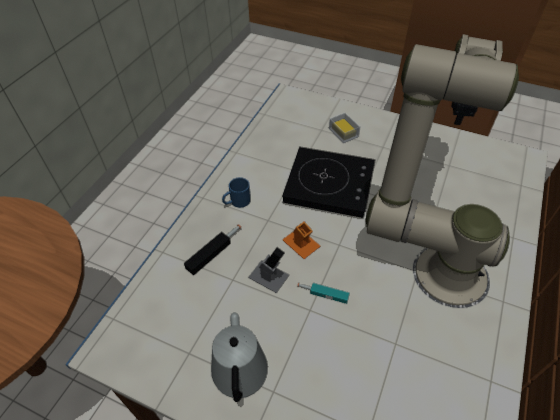

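Scene view: candidates for the probe are the black handle standing in the grey cradle (316,150), the bigger black one lying down (365,218) and the turquoise one (273,147). Cradles: grey (316,178) and orange (268,195). I choose the black handle in the grey cradle. The white ring is at scene (199,246), side (323,176); the side view shows the probe at (273,258). Next is a close crop.

```bash
python3 - <<'E'
import cv2,numpy as np
a=cv2.imread("pics/scene0.png")[125:200,285:345]; b=cv2.imread("pics/side0.png")[238:298,243:303]
f=lambda i,w,h:cv2.resize(i,(w,h),interpolation=cv2.INTER_CUBIC)
A=f(a,400,500);B=f(b,400,400);B=cv2.copyMakeBorder(B,0,100,0,0,cv2.BORDER_CONSTANT)
cv2.imwrite("pics/crop.png",np.hstack([A,B]))
E
cat > h.py <<'E'
import numpy as np
from scipy.spatial.transform import Rotation as R
from rig import r
def ray(n,uv):
    m=r.camera_model(n);d=np.array([(uv[0]-m["cx"])/m["fx"],(uv[1]-m["cy"])/m["fy"],1])
    return m["origin"],R.from_rotvec(m["attitude"]).apply(d)
def plane(n,uv,z):
    o,d=ray(n,uv);return o+d*(z-o[2])/d[2]
def tri(u1,u2):
    o,d=ray("scene",u1);p,e=ray("side",u2)
    s=np.linalg.lstsq(np.c_[d,-e],p-o,rcond=None)[0];a=o+s[0]*d;b=p+s[1]*e
    return (a+b)/2,np.linalg.norm(a-b)
E
python3 - <<'E'
from h import *
print(plane("scene",(199,246),.052),plane("side",(323,176),.052))
E
```

```text
[ 0.52563382 -0.20742599  0.052     ] [ 0.52669537 -0.20179298  0.052     ]
```

View pics/crop.png

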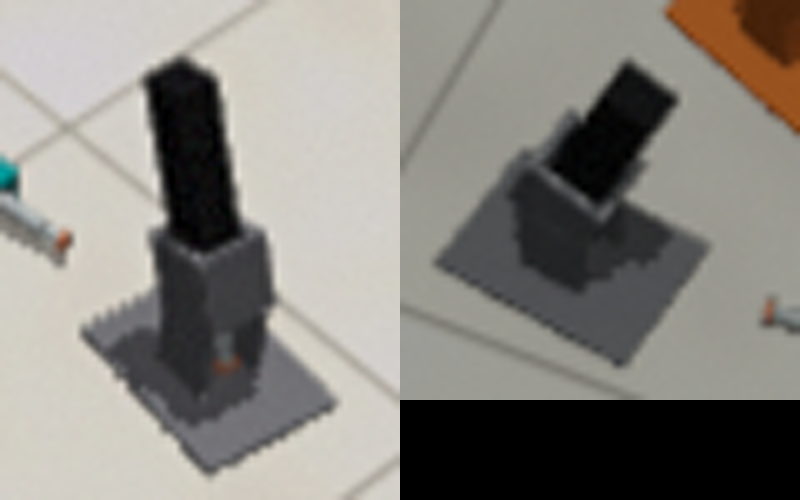

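The crop confirms the small black handle in the grey cradle, with foot corners visible in both views and the red tip below. Now I compute the foot corners and the handle top.

Run:
```python
from h import *
S=lambda x,y:(285+x/6.6667-.43,125+y/6.6667-.43)
D=lambda x,y:(243+(x-400)/6.6667-.43,238+y/6.6667-.43)
for n,f,L in(("scene",S,[(82,328),(210,475),(337,403)]),("side",D,[(435,262),(622,365),(710,245)])):
    P=[plane(n,f(*p),.004) for p in L]
    print(n,np.round(P,4),[np.linalg.norm(P[i]-P[i+1]) for i in(0,1)])
    print("centre",(P[0]+P[2])/2, [np.degrees(np.arctan2(*(P[i+1]-P[i])[1::-1])) for i in (0,1)])
print("topL",tri(S(145,78),D(630,60)))
print("a",tri(S(182,57),D(630,60)),tri(S(145,78),D(678,98)),tri(S(215,78),D(630,60)),tri(S(182,57),D(678,98)))
import cv2
for n,c in(("scene",(199,246)),("side",(323,176))):
    i=cv2.cvtColor(cv2.imread(f"pics/{n}0.png"),6);u,v=c
    w=i[v-14:v+15,u-16:u+17]>110
    ys,xs=np.nonzero(w);q=((xs.min()+xs.max())/2+u-16,(ys.min()+ys.max())/2+v-14)
    m=(xs.mean()+u-16,ys.mean()+v-14);print(n,q,m,plane(n,q,.052),plane(n,m,.052))
```

```text
scene [[0.4837 0.2154 0.004 ]
 [0.5932 0.1994 0.004 ]
 [0.6025 0.278  0.004 ]] [np.float64(0.11065411920685882), np.float64(0.07911432007438987)]
centre [0.54309246 0.24670491 0.004     ] [np.float64(-8.288566963636262), np.float64(83.27589791054001)]
side [[0.603  0.28   0.004 ]
 [0.4954 0.2951 0.004 ]
 [0.4836 0.2169 0.004 ]] [np.float64(0.10868809278129486), np.float64(0.07913825005254989)]
centre [0.54328735 0.24843737 0.004     ] [np.float64(171.99849254167094), np.float64(-98.6022220863984)]
topL (array([0.50480893, 0.23776637, 0.17939711]), np.float64(0.01704416834013131))
a (array([0.5069671 , 0.24885363, 0.18947623]), np.float64(0.0031463158717490785)) (array([0.48745076, 0.24418876, 0.16474315]), np.float64(0.0005182230475066415)) (array([0.51522143, 0.25086416, 0.18403621]), np.float64(0.013803456331470317)) (array([0.48984409, 0.25538791, 0.17529116]), np.float64(0.013432768807640437))
scene (np.float64(199.0), np.float64(245.5)) (np.float64(199.21875), np.float64(246.15625)) [ 0.52426891 -0.20645723  0.052     ] [ 0.52647333 -0.20725604  0.052     ]Traceback (most recent call last):
  File "<stdin>", line 14, in <module>
    return umr_minimum(a, axis, None, out, keepdims, initial, where)
ValueError: zero-size array to reduction operation minimum which has no identity
```

```bash
cat >> h.py <<'E'
psi=np.radians(-7.8)
cx=np.array([np.cos(psi),np.sin(psi),0]);cy=np.array([-np.sin(psi),np.cos(psi),0])
a=np.cos(np.radians(20))*np.array([0,0,1])-np.sin(np.radians(20))*cx
def rot(y,z): return R.from_matrix(np.c_[np.cross(y,z),y,z])
RG=rot(cy,-a)
def delta(P,Rt,P0=None,R0=None):
    s=r.sense(); P0=s["eef_pos"] if P0 is None else P0; R0=R.from_rotvec(s["tool_rot"]) if R0 is None else R0
    return np.round(R0.inv().apply(P-P0)*1000,1),np.round((R0.inv()*Rt).as_rotvec(degrees=True),2)
E
python3 - <<'E'
from h import *
S=lambda x,y:(285+x/6.6667-.43,125+y/6.6667-.43)
D=lambda x,y:(243+(x-400)/6.6667-.43,238+y/6.6667-.43)
print(plane("scene",S(181,77),.173))
print("front z.178",plane("scene",S(186,97),.178),plane("side",D(630,60),.178))
print("left z.168",plane("scene",S(145,78),.168),plane("side",D(678,98),.168))
print("right z.178",plane("scene",S(215,80),.178),"back .168",plane("scene",S(182,57),.168))
T=np.array([.502,.252,.173]); print("seat",T-.12*a)
o=T+.08*a;print(o); print(delta(np.array([.36,-.12,.36]),RG)); print(delta(o,RG))
E
```

```text
[0.50329122 0.25106675 0.173     ]
front z.178 [0.5172925  0.24040341 0.178     ] [0.51172491 0.24256152 0.178     ]
left z.168 [0.48944799 0.2417263  0.168     ] [0.48672381 0.24640995 0.168     ]
right z.178 [0.51825882 0.25782756 0.178     ] back .168 [0.49089837 0.26398251 0.168     ]
seat [0.54266269 0.2464299  0.06023689]
[0.47489154 0.2557134  0.24817541]
(array([ 313.3, -310.8, -124.9]), array([ -27.18,   -5.8 , -154.17]))
(array([ 526.8, -640.5,  -12.7]), array([ -27.18,   -5.8 , -154.17]))
```

Call:
{"name": "step_arm", "arguments": {"moves": [{"delta_pos":[0,0,-60],"delta_rot":[0,0,-10],"jaw":-1},{"delta_pos":[40,-40,-110],"delta_rot":[0,0,-20],"jaw":-1},{"delta_pos":[85,-85,-125],"delta_rot":[0,0,-30],"jaw":-1},{"delta_pos":[128,-128,-125],"delta_rot":[0,0,-40],"jaw":-1},{"delta_pos":[170,-170,-125],"delta_rot":[0,0,-50],"jaw":-1},{"delta_pos":[212,-212,-125],"delta_rot":[0,0,-60],"jaw":-1},{"delta_pos":[256,-256,-125],"delta_rot":[0,0,-70],"jaw":-1},{"delta_pos":[300,-300,-125],"delta_rot":[0,0,-80],"jaw":-1}]}}

```text
t: 1.1
eef_pos: [0.3479, -0.137, 0.3601]
tool_rot: [2.098, 2.339, 0.0]
wrist_force: [0.6, -1.4, 0.5]
grip_width: 0.999
gripper_force: 0.0
```

Run:
```python
from h import *
s=r.sense();print(s["t"],s["eef_pos"],s["q"])
T=np.array([.502,.251,.173]);print(delta(T+.08*a,RG))
```

```text
1.1 [ 0.34792611 -0.13700522  0.36009361] [-6.91435912e-01 -9.85944119e-02  1.63798962e+00  5.40605179e-05
  1.60198503e+00 -7.99962144e-01]
(array([375.7, 168.6, 111.9]), array([-13.25, -16.96, -75.16]))
```

Call:
{"name": "step_arm", "arguments": {"moves": [{"delta_pos":[50,20,0],"delta_rot":[-1.5,-2,-9.5],"jaw":-1},{"delta_pos":[100,45,0],"delta_rot":[-3.3,-4.2,-19],"jaw":-1},{"delta_pos":[155,70,0],"delta_rot":[-5,-6.4,-28.5],"jaw":-1},{"delta_pos":[210,95,0],"delta_rot":[-6.7,-8.5,-38],"jaw":-1},{"delta_pos":[265,120,10],"delta_rot":[-8.4,-10.7,-47.5],"jaw":-1},{"delta_pos":[320,145,40],"delta_rot":[-10,-12.8,-57],"jaw":-1},{"delta_pos":[360,160,75],"delta_rot":[-11.7,-15,-66.5],"jaw":-1},{"delta_pos":[376,169,112],"delta_rot":[-13.25,-16.96,-75.2],"jaw":-1}]}}

```text
t: 2.1
eef_pos: [0.4765, 0.2548, 0.2464]
tool_rot: [0.185, 2.787, -0.034]
wrist_force: [0.0, 0.2, -0.8]
grip_width: 1.0
gripper_force: 0.0
```

Run:
```python
from h import *
import cv2
s=r.sense();print(s["t"],s["eef_pos"],s["q"])
cv2.imwrite("pics/w1.png",r.read_camera("wrist")[:,:,::-1])
T=np.array([.502,.251,.173]);print(delta(T+.08*a,RG),delta(T-.019*a,RG))
s=r.sense();Rt=R.from_rotvec(s["tool_rot"]);m=r.camera_model("wrist");M=m["T_tool_cam"]
for sx in(-1,1):
  for sy in(-1,1):
    P=T+sx*.015*np.cross(cy,a)+sy*.012*cy
    p=np.linalg.inv(M)@np.r_[Rt.inv().apply(P-s["eef_pos"]),1]
    print(sx,sy,m["fx"]*p[0]/p[2]+m["cx"],m["fy"]*p[1]/p[2]+m["cy"])
```

```text
2.1 [0.47652379 0.25477702 0.24635368] [ 0.34961497  0.20218172  1.6520648  -0.19293001  0.98443627 -1.00608253]
(array([-2.4,  0.3, -6.7]), array([-0.14, -0.36,  0.57])) (array([-3. ,  0.5, 92.3]), array([-0.14, -0.36,  0.57]))
-1 -1 258.62947706118274 207.03408938126304
-1 1 292.9547236966287 207.40452384716798
1 -1 258.77740542644614 247.02806338022643
1 1 291.90386475561655 247.37976126519442
```

View pics/w1.png

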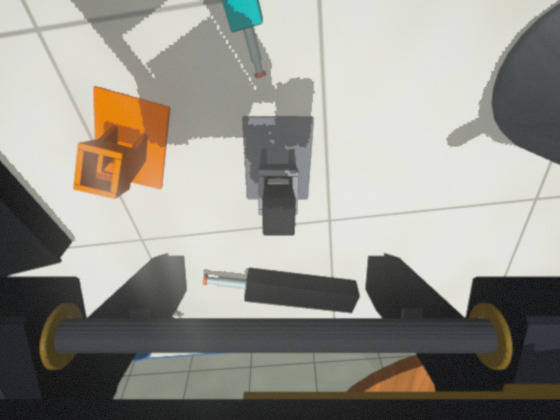

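The handle's top face is around (278,215), with its far edge at row 235; predicted centre (275,227). I'll measure its edges in the pixels.

Run:
```python
import cv2
g=cv2.cvtColor(cv2.imread("pics/w1.png"),6)
print(g[188:242,272]);print(g[188:242,284])
for v in(215,225,231): print(v,g[v,254:304])
c=cv2.imread("pics/w1.png")[165:245,240:320];cv2.imwrite("pics/c2.png",cv2.resize(cv2.convertScaleAbs(c,alpha=2.5),(560,560),interpolation=2))
```

```text
[ 64  64  64  65  62  63  65  67  64  67  66  71  72  69  69  70  69  74
  70  75  78  83  84  83  83  82  85  82  86  84  81  86  85  85  85  83
  85  85  85  84  82  84  84  82  84  82  95 151 214 225 225 225 225 226]
[ 60  64  63  64  64  64  61  60  64  68  70  70  69  69  68  71  68  69
  67  72  73  80  83  84  82  82  83  85  84  84  85  83  83  86  85  84
  84  86  86  85  84  84  85  87  83  85  94 151 213 226 227 226 228 228]
215 [223 222 223 221 215 199 193 177 131  88  79  81  82  81  84  83  82  84
  82  87  81  83  83  85  84  84  84  86  85  85  85  85  82  86  85  83
  84  85  85  84 100 154 202 220 227 228 227 228 228 227]
225 [222 222 221 222 222 220 218 209 150  97  82  82  82  84  84  84  83  85
  85  83  84  83  85  82  81  84  84  84  84  83  86  83  87  86  84  83
  87  85  85  81 107 165 204 214 219 220 221 223 223 224]
231 [224 224 224 224 224 223 224 214 164 106  83  83  80  82  82  79  79  80
  82  82  83  85  83  83  83  81  83  86  85  86  87  85  87  84  86  86
  89  88  82  83 131 209 227 229 227 228 228 229 229 229]
```

View pics/c2.png

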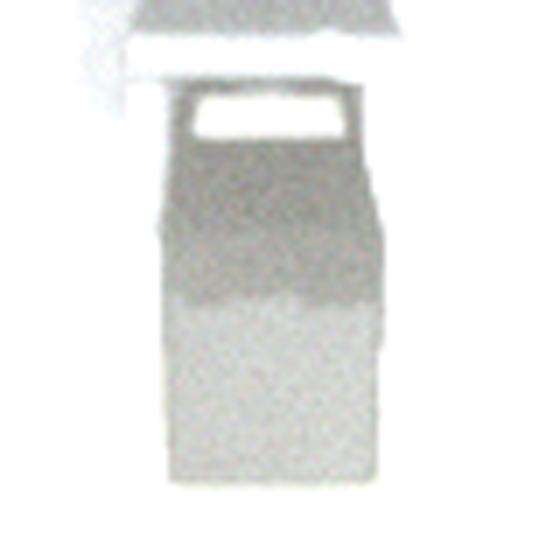

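The lit part of the top face (rows 208–235) continues in shadow up to row 198.5. So the face spans rows 198.5–234.5 and cols 263–294.5, a bit smaller and higher than predicted. I'll check against the foot corners.

```bash
cat >> h.py <<'E'
def proj(P,s):
    m=r.camera_model("wrist");Rt=R.from_rotvec(s["tool_rot"])
    p=np.linalg.inv(m["T_tool_cam"])@np.r_[Rt.inv().apply(P-s["eef_pos"]),1]
    return np.round([m["fx"]*p[0]/p[2]+m["cx"],m["fy"]*p[1]/p[2]+m["cy"],p[2]],3)
def projf(n,P):
    m=r.camera_model(n);p=R.from_rotvec(m["attitude"]).inv().apply(P-m["origin"])
    return np.round([m["fx"]*p[0]/p[2]+m["cx"],m["fy"]*p[1]/p[2]+m["cy"]],1)
E
python3 - <<'E'
from h import *
s=r.sense()
F=np.array([.543,.2475,.004])
for sx in(-1,1):
  for sy in(-1,1): print("foot",sx,sy,proj(F+sx*.055*cx+sy*.04*cy,s))
xa=np.cross(cy,a)
for d in(0,-.012,-.024):
  T=np.array([.502,.251,.173])+d*a
  for sx in(-1,1):
    for sy in(-1,1):
      P=T+sx*.015*xa+sy*.012*cy
      print(d,sx,sy,proj(P,s),(projf("scene",P)-[285,125])*6.667+3,(projf("side",P)-[243,238])*6.667+3+[400,0])
E
```

```text
foot -1 -1 [242.041 121.321   0.363]
foot -1 1 [314.745 122.132   0.363]
foot 1 -1 [246.321 203.754   0.428]
foot 1 1 [308.001 204.42    0.428]
0 -1 -1 [2.58629e+02 2.07034e+02 2.31000e-01] [139.6735  75.6703] [683.6807  89.671 ]
0 -1 1 [2.92955e+02 2.07405e+02 2.31000e-01] [181.6756  55.0026] [655.0126 127.6729]
0 1 -1 [2.58777e+02 2.47028e+02 2.39000e-01] [176.342   97.0047] [629.678   49.0023]
0 1 1 [2.91904e+02 2.47380e+02 2.39000e-01] [219.0108  75.6703] [601.0099  87.0042]
-0.012 -1 -1 [2.59463e+02 2.02783e+02 2.42000e-01] [143.6737  98.3381] [675.6803  99.6715]
-0.012 -1 1 [2.92156e+02 2.03136e+02 2.42000e-01] [185.0091  77.6704] [647.6789 137.6734]
-0.012 1 -1 [2.59576e+02 2.41079e+02 2.51000e-01] [180.3422 119.6725] [622.3443  59.6695]
-0.012 1 1 [2.91180e+02 2.41416e+02 2.51000e-01] [222.3443  99.0048] [593.6762  97.6714]
-0.024 -1 -1 [2.60221e+02 1.98917e+02 2.54000e-01] [147.0072 120.3392] [668.3466 110.3387]
-0.024 -1 1 [2.91429e+02 1.99255e+02 2.54000e-01] [189.0093 100.3382] [640.3452 147.6739]
-0.024 1 -1 [260.305 235.654   0.262] [183.6757 142.3403] [615.0106  70.3367]
-0.024 1 1 [2.90519e+02 2.35976e+02 2.62000e-01] [226.3445 121.6726] [586.3425 107.6719]
```

Run:
```python
from h import *
T=np.array([.5015,.2525,.171]);print(delta(T+.035*a,RG),delta(T+.08*a,RG,))
```

```text
(array([-1.4,  1.8, 40. ]), array([-0.14, -0.36,  0.57])) (array([-1.1,  1.7, -5. ]), array([-0.14, -0.36,  0.57]))
```

Call:
{"name": "step_arm", "arguments": {"moves": [{"delta_pos":[-1.4,1.8,0],"delta_rot":[-0.14,-0.36,0.57],"jaw":-1},{"delta_pos":[-1.4,1.8,10],"delta_rot":[-0.14,-0.36,0.57],"jaw":-1},{"delta_pos":[-1.4,1.8,20],"delta_rot":[-0.14,-0.36,0.57],"jaw":-1},{"delta_pos":[-1.4,1.8,30],"delta_rot":[-0.14,-0.36,0.57],"jaw":-1},{"delta_pos":[-1.4,1.8,40],"delta_rot":[-0.14,-0.36,0.57],"jaw":-1},{"delta_pos":[-1.4,1.8,40],"delta_rot":[-0.14,-0.36,0.57],"jaw":-1},{"delta_pos":[-1.4,1.8,40],"delta_rot":[-0.14,-0.36,0.57],"jaw":-1},{"delta_pos":[-1.4,1.8,40],"delta_rot":[-0.14,-0.36,0.57],"jaw":-1}]}}

```text
t: 3.15
eef_pos: [0.492, 0.2522, 0.2114]
tool_rot: [0.209, 2.778, -0.029]
wrist_force: [0.3, -0.4, -0.5]
grip_width: 1.001
gripper_force: 0.0
```

Run:
```python
from h import *
import cv2
s=r.sense();im=r.read_camera("wrist")[:,:,::-1];cv2.imwrite("pics/w2.png",im)
T=np.array([.5015,.2525,.171]);xa=np.cross(cy,a);print(s["eef_pos"],delta(T+.035*a,RG),delta(T-.019*a,RG))
for sx in(-1,1):
    for sy in(-1,1): print(sx,sy,proj(T+sx*.015*xa+sy*.012*cy,s))
c=cv2.convertScaleAbs(im[150:290,210:350],alpha=2);cv2.imwrite("pics/c3.png",cv2.resize(c,(560,560),interpolation=2))
```

```text
[0.49199785 0.25222856 0.21140847] (array([5. , 1.5, 6.1]), array([ 0.06,  0.38, -0.82])) (array([ 5.4,  1.4, 60.1]), array([ 0.06,  0.38, -0.82]))
-1 -1 [2.56852e+02 2.08697e+02 1.97000e-01]
-1 1 [2.96975e+02 2.08155e+02 1.97000e-01]
1 -1 [2.58293e+02 2.54840e+02 2.06000e-01]
1 1 [2.96717e+02 2.54333e+02 2.06000e-01]
```

View pics/c3.png

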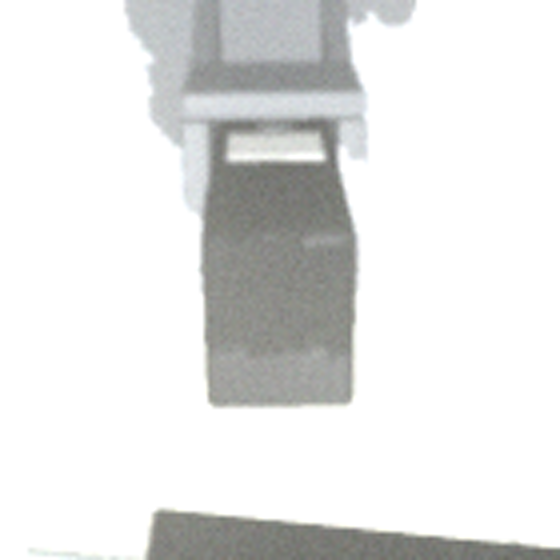

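The top face is at crop corners (203,237)–(355,237)–(352,404)–(208,404), lying between the fingers and about 1 mm to the +y side of the prediction. I'll descend and grip.

Call:
{"name": "step_arm", "arguments": {"moves": [{"delta_pos":[5,2.4,10],"delta_rot":[0,0.4,-0.8],"jaw":-1},{"delta_pos":[5,2.4,22],"delta_rot":[0,0.4,-0.8],"jaw":-1},{"delta_pos":[5,2.4,34],"delta_rot":[0,0.4,-0.8],"jaw":-1},{"delta_pos":[5,2.4,46],"delta_rot":[0,0.4,-0.8],"jaw":-1},{"delta_pos":[5,2.4,58],"delta_rot":[0,0.4,-0.8],"jaw":-1},{"delta_pos":[5,2.4,65],"delta_rot":[0,0.4,-0.8],"jaw":-1},{"delta_pos":[5,2.4,65],"delta_rot":[0,0.4,-0.8],"jaw":-1},{"delta_pos":[5,2.4,65],"delta_rot":[0,0.4,-0.8],"jaw":-1}]}}

```text
t: 4.2
eef_pos: [0.5102, 0.2523, 0.1487]
tool_rot: [0.19, 2.787, -0.032]
wrist_force: [0.5, 0.7, 0.2]
grip_width: 0.998
gripper_force: 0.0
```

Call:
{"name": "step_arm", "arguments": {"moves": [{"jaw":-0.3,"delta_pos":[0,0,0],"delta_rot":[0,0,0]},{"jaw":0.2,"delta_pos":[0,0,0],"delta_rot":[0,0,0]},{"jaw":0.4,"delta_pos":[0,0,0],"delta_rot":[0,0,0]},{"jaw":0.6,"delta_pos":[0,0,0],"delta_rot":[0,0,0]},{"jaw":1,"delta_pos":[0,0,0],"delta_rot":[0,0,0]},{"jaw":1,"delta_pos":[0,0,0],"delta_rot":[0,0,0]},{"jaw":1,"delta_pos":[0,0,0],"delta_rot":[0,0,0]},{"jaw":1,"delta_pos":[0,0,0],"delta_rot":[0,0,0]}]}}

```text
t: 5.2
eef_pos: [0.51, 0.2522, 0.1483]
tool_rot: [0.19, 2.788, -0.032]
wrist_force: [-1.0, -0.3, -0.3]
grip_width: 0.267
gripper_force: 30.0
```

Run:
```python
from h import *
s=r.sense();print(s["t"],s["eef_pos"],s["wrist_force"],s["wrist_torque"],s["grip_width"]*88,s["gripper_force"])
T=np.array([.5015,.2525,.171]);print(delta(T-.024*a,RG))
```

```text
5.2 [0.51004776 0.25219423 0.14833286] [-0.99222774 -0.25454104 -0.30865002] [0.06524989 0.04711428 0.00600442] 23.492438163789487 29.999425350688398
(array([ 0.2, -0.9, -0.2]), array([ 0.05, -0.05, -0.02]))
```

Gripped at 24 mm with almost no side force. I'll pull out along the axis.

Call:
{"name": "step_arm", "arguments": {"moves": [{"jaw":1,"delta_pos":[0,0,-6],"delta_rot":[0,0,0]},{"jaw":1,"delta_pos":[0,0,-16],"delta_rot":[0,0,0]},{"jaw":1,"delta_pos":[0,0,-30],"delta_rot":[0,0,0]},{"jaw":1,"delta_pos":[0,0,-46],"delta_rot":[0,0,0]},{"jaw":1,"delta_pos":[0,0,-62],"delta_rot":[0,0,0]},{"jaw":1,"delta_pos":[0,0,-80],"delta_rot":[0,0,0]},{"jaw":1,"delta_pos":[0,0,-100],"delta_rot":[0,0,0]},{"jaw":1,"delta_pos":[0,0,-120],"delta_rot":[0,0,0]}]}}

```text
t: 6.2
eef_pos: [0.4689, 0.2577, 0.2625]
tool_rot: [0.19, 2.787, -0.032]
wrist_force: [0.4, -0.7, -1.2]
grip_width: 0.273
gripper_force: 30.0
```

```bash
cat >> h.py <<'E'
RV=rot(cy,np.array([0,0,-1.]))   # upright
E
python3 - <<'E'
from h import *
s=r.sense();print(s["t"],s["eef_pos"],s["wrist_force"],s["grip_width"]*88,s["q"])
S=np.array([.526,-.204,.052])
print(delta(S+[0,0,.045+.09+.10],RV),delta(S+[0,0,.3],rot(R.from_euler('z',-40,degrees=True).apply(cy),np.array([0,0,-1.]))))
E
```

```text
6.2 [0.46886401 0.25771096 0.26252104] [ 0.43226789 -0.72599558 -1.15703328] 24.01978184584311 [ 0.36078873  0.17846002  1.63759019 -0.1905912   1.02410135 -0.99922597]
(array([-120.6, -449.7,   17.2]), array([ 6.000e-02,  1.996e+01, -1.000e-02])) (array([-142.8, -449.6,  -43.9]), array([ 7.03, 19.12, 39.58]))
```

Call:
{"name": "step_arm", "arguments": {"moves": [{"jaw":1,"delta_pos":[-14,0,-38],"delta_rot":[0,2,0]},{"jaw":1,"delta_pos":[-30,-40,-50],"delta_rot":[0,5,0]},{"jaw":1,"delta_pos":[-45,-90,-45],"delta_rot":[0,8,0]},{"jaw":1,"delta_pos":[-60,-145,-38],"delta_rot":[0,12,0]},{"jaw":1,"delta_pos":[-75,-200,-30],"delta_rot":[0,15,0]},{"jaw":1,"delta_pos":[-90,-255,-22],"delta_rot":[0,18,0]},{"jaw":1,"delta_pos":[-105,-310,-14],"delta_rot":[0,20,0]},{"jaw":1,"delta_pos":[-112,-360,-8],"delta_rot":[0,20,0]}]}}

```text
t: 7.2
eef_pos: [0.5223, -0.1149, 0.307]
tool_rot: [-0.214, -3.133, -0.002]
wrist_force: [0.9, -0.2, -1.3]
grip_width: 0.268
gripper_force: 30.0
```

Run:
```python
from h import *
s=r.sense();print(s["t"],s["eef_pos"],s["wrist_force"],s["grip_width"]*88,s["q"])
S=np.array([.526,-.204,.052])
print(delta(S+[0,0,.045+.09+.08],RV))
```

```text
7.2 [ 0.52226023 -0.1149072   0.3069554 ] [ 0.89005664 -0.22678283 -1.34331365] 23.602897186798838 [-4.36128467e-01  2.95369963e-01  1.33542266e+00  6.73350518e-04
  1.51196627e+00 -1.87064077e+00]
(array([-15.8, -87.8,  39.9]), array([ 0.06, -0.05, -0.01]))
```

Call:
{"name": "step_arm", "arguments": {"moves": [{"jaw":1,"delta_pos":[-4,-30,10],"delta_rot":[0,0,0]},{"jaw":1,"delta_pos":[-8,-60,25],"delta_rot":[0,0,0]},{"jaw":1,"delta_pos":[-16,-88,40],"delta_rot":[0,0,0]},{"jaw":1,"delta_pos":[-16,-88,55],"delta_rot":[0,0,0]},{"jaw":1,"delta_pos":[-16,-88,66],"delta_rot":[0,0,0]},{"jaw":1,"delta_pos":[-16,-88,72],"delta_rot":[0,0,0]},{"jaw":1,"delta_pos":[-16,-88,72],"delta_rot":[0,0,0]},{"jaw":1,"delta_pos":[-16,-88,72],"delta_rot":[0,0,0]}]}}

```text
t: 8.2
eef_pos: [0.5263, -0.202, 0.2351]
tool_rot: [0.213, 3.134, 0.001]
wrist_force: [0.0, -0.7, -2.1]
grip_width: 0.272
gripper_force: 30.0
```

Run:
```python
from h import *
import cv2
s=r.sense();print(s["t"],s["eef_pos"],s["wrist_force"])
I={n:r.read_camera(n)[:,:,::-1] for n in("scene","side","wrist")}
for n in I: cv2.imwrite(f"pics/{n}2.png",I[n])
f=lambda i:cv2.resize(i,(400,480),interpolation=2)
cv2.imwrite("pics/c4.png",np.hstack([f(I["scene"][196:268,170:230]),f(I["side"][134:206,293:353])]))
S=np.array([.526,-.204,.052])
P=s["eef_pos"]-[0,0,.141];print("tip",projf("scene",P),projf("side",P),proj(P,s))
```

```text
8.2 [ 0.52627216 -0.20202292  0.23507767] [ 0.0454799  -0.69077129 -2.14392914]
tip [198.5 237.4] [323.8 168. ] [275.009 199.997   0.299]
```

View pics/c4.png

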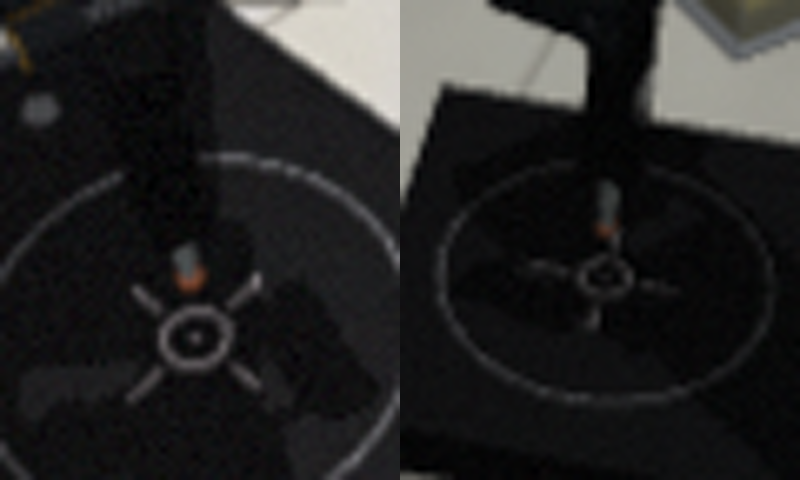

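View pics/wrist2.png

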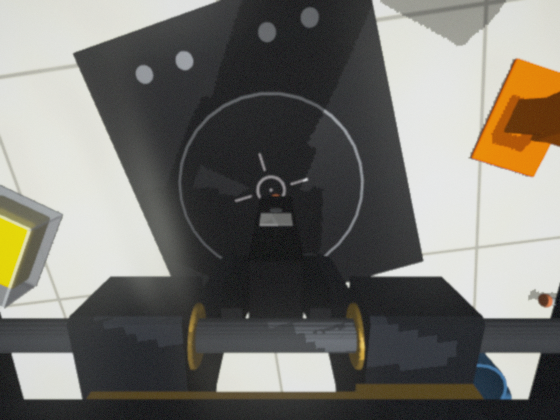

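The scene view shows the red tip at (198.1,238.5) and the ring at (199.1,246.1). In the side view the tip is at (323.5,168.5) and the ring at (323.5,175.1). The wrist view shows the tip just short of the ring (271,188), hanging upright.

Run:
```python
from h import *
print(tri((198.1,237.7),(323.5,167.8)),tri((198.1,238.8),(323.5,168.7)));print(tri((199.1,246.1),(323.5,175.1)))
s=r.sense();print(proj(np.array([.526,-.204,.052]),s))
A=plane("scene",(199.1,246.1),.052);B=plane("side",(323.5,175.1),.052);print(A,B)
for z in(.088,.092,.096,.1):
  a1=plane("scene",(198.1,237.7),z)-A;b1=plane("side",(323.5,167.8),z)-B;print(z,a1[:2]*1e3,b1[:2]*1e3)
```

```text
(array([ 0.5271442 , -0.20317546,  0.09416613]), np.float64(0.0016167999623211444)) (array([ 0.52701533, -0.20393668,  0.08889928]), np.float64(0.001768156418833257))
(array([ 0.52641439, -0.20723594,  0.05199854]), np.float64(0.0006778907596453973))
[273.311 190.091   0.339]
[ 0.52609555 -0.2074036   0.052     ] [ 0.52664247 -0.20694426  0.052     ]
0.088 [-3.43378266  5.36206666] [ 2.89489538 -1.48742669]
0.092 [-1.02541711  4.37115274] [1.69127257 2.38018245]
0.096 [1.38294844 3.38023883] [0.48764976 6.24779159]
0.1 [3.791314   2.38932492] [-0.71597305 10.11540073]
```

Call:
{"name": "step_arm", "arguments": {"moves": [{"jaw":1,"delta_pos":[0,-4,6],"delta_rot":[0,0,0]},{"jaw":1,"delta_pos":[0,-4,14],"delta_rot":[0,0,0]},{"jaw":1,"delta_pos":[0,-4,22],"delta_rot":[0,0,0]},{"jaw":1,"delta_pos":[0,-4,29],"delta_rot":[0,0,0]},{"jaw":1,"delta_pos":[0,-4,33],"delta_rot":[0,0,0]},{"jaw":1,"delta_pos":[0,-4,35],"delta_rot":[0,0,0]},{"jaw":1,"delta_pos":[0,-4,35],"delta_rot":[0,0,0]},{"jaw":1,"delta_pos":[0,-4,35],"delta_rot":[0,0,0]}]}}

```text
t: 9.35
eef_pos: [0.5256, -0.2062, 0.1997]
tool_rot: [-0.214, -3.134, -0.001]
wrist_force: [-0.1, -0.0, -1.3]
grip_width: 0.269
gripper_force: 30.0
```

```bash
cat > look.py <<'E'
from h import *
import cv2,sys
s=r.sense();F=[]
I={n:r.read_camera(n)[:,:,::-1] for n in("scene","side")}
for i in range(6):
    F.append(r.sense()["wrist_force"]); r.read_camera("wrist")
print(s["t"],s["eef_pos"],np.mean(F,0),np.std(F,0),s["grip_width"]*88)
f=lambda i:cv2.resize(i,(400,480),interpolation=2)
cv2.imwrite(sys.argv[1],np.hstack([f(I["scene"][196:268,170:230]),f(I["side"][134:206,293:353])]))
for n in I:
    i=I[n].astype(int);y,x=np.nonzero((i[:,:,2]-i[:,:,1]>25)&(i[:,:,2]-i[:,:,0]>25))
    c=(199,246) if n=="scene" else (323,174)
    k=(abs(x-c[0])<8)&(abs(y-c[1])<14);print(n,x[k].mean() if k.any() else None,y[k].mean() if k.any() else None,k.sum(),y[k])
E
python3 look.py pics/c5.png
```

```text
9.35 [ 0.52558522 -0.20624373  0.1997293 ] [-0.18192312  0.11233368 -1.28782027] [0.55841497 0.31408766 0.26652494] 23.687046781792866
scene 198.625 244.625 8 [243 244 244 245 245 245 245 246]
side 323.0 174.0 1 [174]
```

Call:
{"name": "step_arm", "arguments": {"moves": [{"jaw":1,"delta_pos":[0,0,2],"delta_rot":[0,0,0]},{"jaw":1,"delta_pos":[0,0,4],"delta_rot":[0,0,0]},{"jaw":1,"delta_pos":[0,0,6],"delta_rot":[0,0,0]},{"jaw":1,"delta_pos":[0,0,8],"delta_rot":[0,0,0]},{"jaw":1,"delta_pos":[0,0,9],"delta_rot":[0,0,0]},{"jaw":1,"delta_pos":[0,0,10],"delta_rot":[0,0,0]},{"jaw":1,"delta_pos":[0,0,10],"delta_rot":[0,0,0]},{"jaw":1,"delta_pos":[0,0,10],"delta_rot":[0,0,0]}]}}

```text
t: 10.75
eef_pos: [0.5255, -0.2062, 0.1896]
tool_rot: [-0.214, -3.134, -0.001]
wrist_force: [0.0, 0.0, -0.5]
grip_width: 0.273
gripper_force: 30.0
```

```bash
python3 look.py pics/c6.png
```

```text
10.75 [ 0.52551788 -0.20618378  0.18960777] [-0.07998213  0.01110164  0.06702757] [0.32797768 0.37235799 0.461931  ] 24.00528829758052
scene 198.42857142857142 246.28571428571428 7 [245 246 246 246 247 247 247]
side None None 0 []
```

View pics/c6.png

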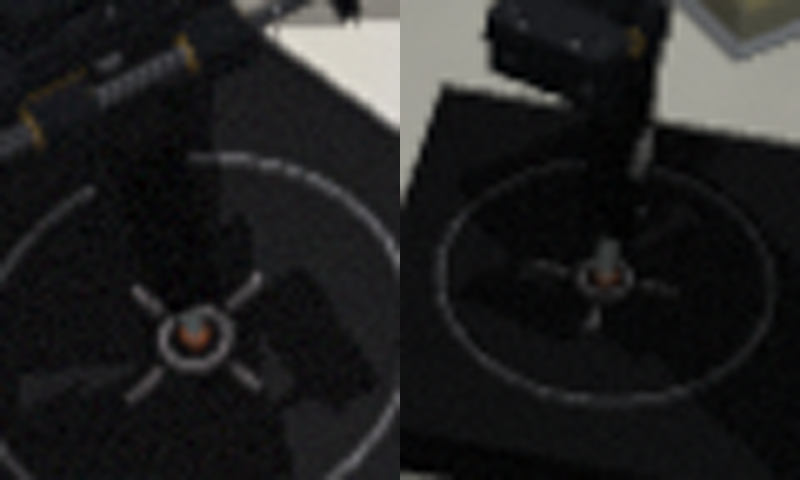

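The tip sits centred inside the ring in both views: scene (198.4,246.3) against the ring at (199,246), and side (323.5,175). The force rise of about 1.4 N means roughly 2 mm of push, so I'll go 4 mm further.

Call:
{"name": "step_arm", "arguments": {"moves": [{"jaw":1,"delta_pos":[0,0,0.7],"delta_rot":[0,0,0]},{"jaw":1,"delta_pos":[0,0,1.4],"delta_rot":[0,0,0]},{"jaw":1,"delta_pos":[0,0,2.1],"delta_rot":[0,0,0]},{"jaw":1,"delta_pos":[0,0,2.8],"delta_rot":[0,0,0]},{"jaw":1,"delta_pos":[0,0,3.4],"delta_rot":[0,0,0]},{"jaw":1,"delta_pos":[0,0,4],"delta_rot":[0,0,0]},{"jaw":1,"delta_pos":[0,0,4],"delta_rot":[0,0,0]},{"jaw":1,"delta_pos":[0,0,4],"delta_rot":[0,0,0]}]}}

```text
t: 12.15
eef_pos: [0.5255, -0.2062, 0.1855]
tool_rot: [-0.214, -3.134, -0.001]
wrist_force: [0.6, -0.1, 1.3]
grip_width: 0.267
gripper_force: 30.0
```

```bash
python3 look.py pics/c7.png; python3 look.py pics/c8.png
```

```text
12.15 [ 0.52552376 -0.20617639  0.18553097] [-0.2064739  -0.12043521  1.14212308] [0.48036482 0.55867649 0.80900065] 23.53123118732158
scene 199.0 246.6 5 [246 246 247 247 247]
side None None 0 []
12.55 [ 0.52550463 -0.20617468  0.18549879] [-0.3618478   0.32552395  1.53478641] [0.43121957 0.43687599 0.33163485] 24.058821201543868
scene 198.85714285714286 246.28571428571428 7 [245 246 246 246 247 247 247]
side None None 0 []
```

Press is about 2.7 N, so about 5.5 mm in, half of the travel. The tip is centred and the arm steady.

```bash
python3 -c "
from rig import r
print(r.close_job())"
```

```text
the job is handed in; nothing more can be done
None
```

The job is handed in with the thermometer still gripped and upright, its tip centred in the white ring and pressed with about 2.7 N (roughly 5.5 mm in, estimated from the wrist force); the verdict itself was not shown to me.

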